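# Hang up the red-lidded glue pail

## Task

The soles are glued: put the red-lidded glue pail back on the two-pronged hanger. While it still stands on the bench, swing its folded handle up until it points straight up, then carry the pail by the handle's bar and hang it with the bar lying across both prongs, so that it hangs free and still. Leave the green-lidded pail where it stands.

Things in the scene. Friction and masses are not known exactly. Their poses are not given: they have to be found in the camera images.
- red_pail: Loose closed steel pail, red lid, 0.4-0.65 kg; 96 mm across at foot, 114 at lid, 100 high. Origin: centre of underside, z up. Swing handle hinged about the pail's y axis at 85 mm height: wire legs at y = +-63 mm and a straight wooden bar, 10 mm thick, 112 long, parallel to y, 95 mm from the hinge line. Folded, it sticks out to -x (towards the robot, within 35 deg), free space under the bar.
- red_bail (a joint): Angle of the red pail's handle, rad. 0 = folded on its stop, 30 deg above level on the pail's -x side, at least 20 mm between bar and pail seen from above; grows as it swings up; 1.05 = straight up (bar centre over the pail's axis, 180 mm above its underside); 2.09 = folded to +x. Starts at 0-0.2. Slightly stiff hinge: stays at any angle where left; about 1 N at the bar moves it.
- hanger: Fixed grey stand with two brass hook prongs 8 mm thick at y = +-32 mm, open between. Origin: on the bench below the seat. Prongs point to -x (towards the robot). At the seat (x = 0, flat 12 mm either way) tops are 240 mm high; upturned free ends at x = -32 reach 260. Behind, they rise to a cross bar at x = 105, top 254; post at x = 135. Bar enters from -x over the ends, parallel to y, then down.
- green_pail: Bystander: a pail of the same shape with a green lid, handle folded too; origin at the centre of its underside. Must stay where it stands.
Mind the look-alikes: they are no part of the job. Leave any blue or white look-alike of the red_pail alone.

How it is judged (in metres and radians):
On the way, in this order (a step that is already met when the one before it is completed fails the run):
1. the red pail's handle is upright (within 20 degrees) while the pail stands on the bench (value of joint red_bail between 0.7 and 1.4 rad and height (world z) of red_pail below 0.006 m and angle between red_pail's own z axis and vertical below 0.1 rad), for 0.2 s.
2. the red pail is lifted clear of the bench (height (world z) of red_pail above 0.03 m), for 0.1 s.
At the end, for the whole second after the job is handed in: The red pail hangs on both prongs: 30 mm sideways, 45 mm to the free ends or 60 mm to the post from the seat, underside 50 to 90 mm up, tilt under 20 degrees, handle within 30 degrees of upright, under 0.05 m/s. The green pail stands upright within 30 mm of its start (contact force between red_pail and hanger above 2 N and x of red_pail in the frame of hanger between -0.045 and 0.06 m and y of red_pail in the frame of hanger between -0.03 and 0.03 m and z of red_pail in the frame of hanger between 0.05 and 0.09 m and angle between red_pail's own z axis and vertical below 0.35 rad and value of joint red_bail between 0.52 and 1.57 rad and linear speed of red_pail below 0.05 m/s and angle between green_pail's own z axis and vertical below 0.1 rad and distance of green_pail from where it was at the start of the episode below 0.03 m); the robot touches nothing.
It fails at once if the red pail is tipped by more than 40 degrees (angle between red_pail's own z axis and vertical above 0.7 rad).
It fails at once if the green pail is pushed more than 30 mm or tipped (distance of green_pail from where it was at the start of the episode above 0.03 m or angle between green_pail's own z axis and vertical above 0.3 rad).
It also fails if it takes over 64 s, if anything falls off the work surface, if the arm or the gripper's body presses on something with over 40 N, if the wrist force passes 120 N, or if a joint passes its speed limit or range.

## Robot

A 6-joint arm with a two-finger parallel gripper is mounted at the origin on the work surface. World frame = base frame: x ahead of the robot, y to its left, z up, the work surface at z = 0. Lengths are in mm, angles in degrees, forces in N, time in s.
With the tool pointing down it reaches from about 350 to 950 mm from the base axis. Payload 17.4 kg.
Tool frame: the origin (TCP) lies between the finger pads; the fingertips stand 22 mm ahead of it and the grasp point (between the pads) lies 3 mm ahead of it; x points along the fingers, y is the direction in which the jaws open and shut, and the axes are right-handed (so a half turn about x gives the same grasp; the last joint's range is limited). The gripper opens to 93 mm and grips with 3 to 60 N. Pads are 15 mm wide; open, the fingers measure 128 mm over their backs; the gripper's body (75 mm by 188 mm) begins 65 mm behind the grasp point.
Start: joints at [66.704, 6.646, 82.598, -0, 90.757, -2.166], TCP at [243.343, 629.616, 240.646] pointing down, gripper open.
Joint ranges: [-162.19, 162.19], [-47.58, 125.68], [4.15, 143.07], [-65.23, 245.23], [0.69, 171.88], [-170.13, 170.13]. Speed limits (degrees/s): [108.29, 108.29, 127.2, 180, 180, 180].

## Interface

Orientations are given as [roll, pitch, yaw] about the fixed x, y, z axes, in that order (R = Rz(yaw) Ry(pitch) Rx(roll)).
In Python, from workcell import readout, eyes, job gives the robot as it stands.
- The arm moves only by the tool apply_moves, never from a script. Its argument "targets" is a list of rows, each a list of 5 numbers: the shift along the world's x, y, z scaled (see below), then the turn about the world's z scaled (see below), then the gripper command: -1 is shut, 1 is fully open, values between are in proportion. In form: [[x, y, z, roll, claw], ...]. A call has 1 to 8 rows; each row shifts and turns the commanded pose from where the row before left it; what a row does not reach is not made up. The controller multiplies each number of a shift by 0.025 m and each number of a turn by 45 degrees. A row lasts 1/12 s, in which the tool goes at most 41.7 mm and 7.16 degrees, less where a joint would pass 70% of its speed; a pose out of reach is approached as far as the arm can. A call with a number of a shift or a turn outside -1 to 1 is refused whole. A call with a gripper value outside its range is refused whole. The fingers move at their own pace and stop on an object; "newtons" is the grip in N (left out, the last holds). Time passes only in rows, so rows that do not move let the fingers close. It gives the time, the measured TCP pose, the force and the opening at its end, in the units of the state.
- readout.read_state(): the state, without advancing time (a new reading comes with each control period).
- eyes.snapshot(name): name is "side" or "top"; returns the picture (480x640x3 uint8, red, green, blue); there is no depth.
- eyes.camera_model(name): a dict with "mtx" (3x3 intrinsics, pixels), "k1" (the pictures are not rectified: a ray, as slopes to the right and down, at radius r is drawn at 1 + k1 r^2 times it, then the intrinsics apply), "pose" (4x4, takes a point from camera to world coordinates). Camera axes: x right, y up, looking along -z (the intrinsics and any distortion apply to the point x, -y, -z); pixel columns grow to the right and rows downward; lengths in mm; the calibration is good to about 2 mm. A picture is of the moment at which its call begins. camera_model takes no time and is no camera call.
- job.sign_off(): hands the job in, once; it reports no verdict.
The state is a dict: "t": time; "joints": joint angles; "joint_velocities": joint speeds; "joint_efforts": joint torques, N m; "position": TCP position; "orientation": TCP orientation; "contact_force": force on the tool from outside, world axes, zero at the start; "ft_torque": the same for the moment, N m; "finger_gap": opening from 0.0 (shut) to 1.0 (fully open).
Only numpy, scipy, OpenCV 4.12 (cv2) and the standard library are available. Lean on these libraries where they do the work, as an engineer would, in place of code of your own. Each camera call takes 0.05 s, during which the arm holds its last target.

## Working session

There is one attempt and no reset: what is moved stays moved. The work goes in short steps, Python scripts to look and compute and a tool call to move; the robot and the scene stay as the last step left them, time stands still between calls to the robot, and variables do not carry over. Pictures are saved under pics/ and viewed, and the job is handed in when it is done.

Besides the shell and the picture viewer there is one more tool, called after "Request:" in YAML: its name, and indented under it one key for each argument. apply_moves: Moves the arm, as the interface text tells. Shifts and turns lie within -1 to 1; 1 stands for 0.025 m of shift or 45 degrees of turn. Its arguments: {"type":"object","properties":{"targets":{"type":"array","items":{"type":"array","items":{"type":"number"}}},"newtons":{"type":"number"}},"required":["targets"]}

```bash
ls; mkdir -p pics; python3 - <<'E'
from workcell import readout, eyes
import cv2,json
for n in("side","top"):
    im=eyes.snapshot(n); cv2.imwrite(f"pics/{n}0.png",im[:,:,::-1])
    m=eyes.camera_model(n); print(n,m)
print(readout.read_state())
E
```

```text
pics
side {'mtx': array([[601.26843224,   0.        , 325.3821602 ],
       [  0.        , 601.26843224, 235.3007687 ],
       [  0.        ,   0.        ,   1.        ]]), 'k1': -0.001017886831086486, 'pose': array([[ 9.22729076e-01,  2.49740426e-01, -2.93599680e-01,
         6.71480179e+01],
       [-3.85383594e-01,  6.11801994e-01, -6.90780577e-01,
        -9.18195123e+02],
       [ 7.10903435e-03,  7.50551823e-01,  6.60773352e-01,
         1.01420076e+03],
       [ 0.00000000e+00,  0.00000000e+00,  0.00000000e+00,
         1.00000000e+00]])}
top {'mtx': array([[452.35051983,   0.        , 314.39473223],
       [  0.        , 452.35051983, 242.85008535],
       [  0.        ,   0.        ,   1.        ]]), 'k1': -0.04008230273726141, 'pose': array([[-1.63108318e-02,  9.93153523e-01, -1.15672107e-01,
         3.67725832e+02],
       [-9.99747668e-01, -1.79864503e-02, -1.34569208e-02,
         5.88154402e+01],
       [-1.54453189e-02,  1.15423426e-01,  9.93196292e-01,
         1.10754865e+03],
       [ 0.00000000e+00,  0.00000000e+00,  0.00000000e+00,
         1.00000000e+00]])}
{'t': 0.1, 'joints': array([ 6.67039375e+01,  6.67206873e+00,  8.26311760e+01,  2.05848838e-04,
        9.07559746e+01, -2.16619530e+00]), 'joint_velocities': array([ 0.00439203, -0.10366526, -0.08711405, -0.0521143 , -0.01331607,
       -0.09288809]), 'joint_efforts': array([ 1.54419376e-03, -7.22886157e+01, -6.23871589e+01,  7.82303209e-02,
        2.28046597e-02, -1.14156801e-04]), 'position': array([243.2775483 , 629.47178997, 239.97888815]), 'orientation': array([ -92.3653423 ,   89.94078031, -113.49520685]), 'contact_force': array([-0.48518436, -0.27713948, -0.30573935]), 'ft_torque': array([-0.02146519,  0.01234258,  0.0213476 ]), 'finger_gap': 1.0032168110060402}
```

View pics/side0.png

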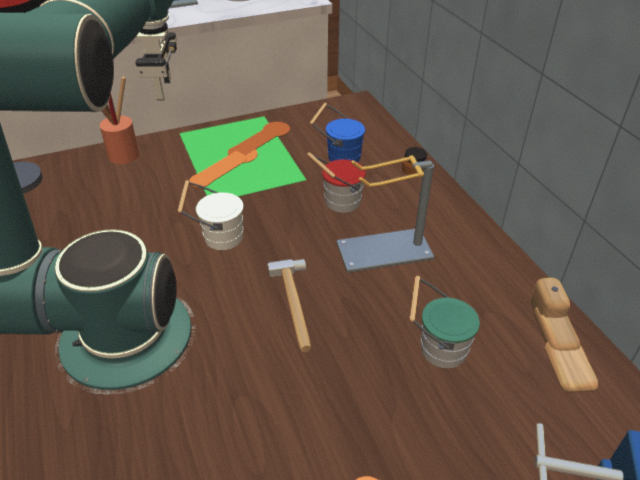

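View pics/top0.png

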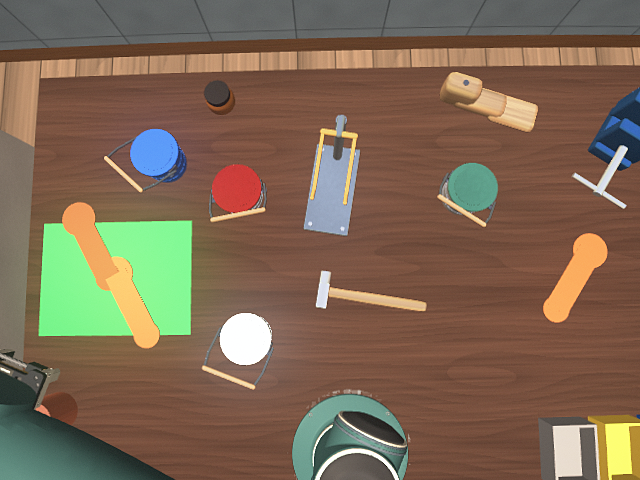

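Four pails are in view. In the top picture, red is at (237,188), green at (472,187), blue at (155,153) and white at (245,339). Only the one at (237,188) has a red lid, and its bar at (211..265, 214) points towards the robot. The hanger's free ends are near (312,200) and (347,204). Next I'll enlarge crops to confirm this and measure.

```bash
cat > h.py <<'E'
import numpy as np, cv2
from workcell import eyes, readout
def ray(n,uv):
    m=eyes.camera_model(n);K=m['mtx'];k=m['k1'];P=m['pose']
    d=np.array([(uv[0]-K[0,2])/K[0,0],(uv[1]-K[1,2])/K[1,1]])
    s=d.copy()
    for _ in range(20): s=d/(1+k*(s@s))
    v=P[:3,:3]@np.array([s[0],-s[1],-1]);return P[:3,3],v
def plane(n,uv,z):
    o,v=ray(n,uv);return o+v*(z-o[2])/v[2]
def proj(n,p):
    m=eyes.camera_model(n);K=m['mtx'];k=m['k1'];P=m['pose']
    c=P[:3,:3].T@(np.array(p,float)-P[:3,3]); s=np.array([c[0],-c[1]])/-c[2]
    s=s*(1+k*(s@s)); return K[:2,:2]@s+K[:2,2]
def tri(a,b):
    o1,v1=ray('top',a);o2,v2=ray('side',b)
    v1=v1/np.linalg.norm(v1);v2=v2/np.linalg.norm(v2)
    A=np.stack([v1,-v2],1);t=np.linalg.lstsq(A,o2-o1,rcond=None)[0]
    p,q=o1+t[0]*v1,o2+t[1]*v2
    return (p+q)/2,np.linalg.norm(p-q)
def crop(src,dst,x0,y0,x1,y1,f):
    im=cv2.imread(src)[y0:y1,x0:x1]
    cv2.imwrite(dst,cv2.resize(im,None,fx=f,fy=f,interpolation=cv2.INTER_CUBIC))
E
python3 - <<'E'
from h import *
for n in('top','side'):
    im=cv2.imread(f'pics/{n}0.png');h=cv2.cvtColor(im,cv2.COLOR_BGR2HSV)
    m=((((h[...,0]<6)|(h[...,0]>174))&(h[...,1]>180)&(h[...,2]>80))*255).astype('uint8')
    cs=cv2.findContours(m,0,1)[0]
    for c in cs:
        if cv2.contourArea(c)>150:
            e=cv2.fitEllipse(cv2.convexHull(c));print(n,cv2.contourArea(c),e,plane(n,e[0],100).round(1))
crop('pics/top0.png','pics/c1.png',195,105,375,245,4)
crop('pics/side0.png','pics/c2.png',290,110,450,280,3)
E
```

```text
top 1354.0 ((236.51629638671875, 188.38174438476562), (46.972286224365234, 48.53651428222656), 58.45008087158203) [613.6 248.3 100. ]
```

View pics/c1.png

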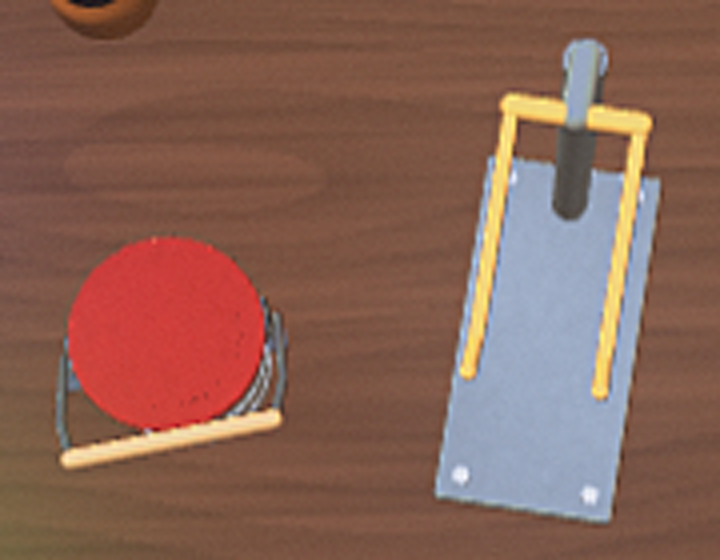

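View pics/c2.png

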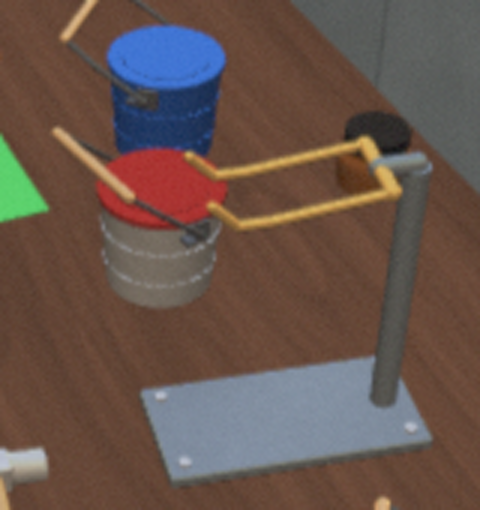

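```bash
python3 - <<'E'
from h import *
T=lambda x,y:((x+.5)/4-.5+195,(y+.5)/4-.5+105)
S=lambda x,y:((x+.5)/3-.5+290,(y+.5)/3-.5+110)
for nm,a,b in [('barL',(66,459),(57,132)),('barR',(278,418),(128,196)),('tipL',(468,373),(190,157)),('tipR',(600,393),(213,208)),('crL',(510,103),(366,146)),('crR',(645,124),(394,186)),
 ('lidc',None,None)]:
    if a: 
        p,e=tri(T(*a),S(*b));print(nm,p.round(1),round(e,1))
# base plate corners z~?; tips planes
print('base',[plane('top',T(*q),8).round(1)[:2] for q in((488,157),(659,180),(437,495),(609,521))])
print('basescr',[plane('top',T(*q),8).round(1)[:2] for q in((460,474),(590,494))])
print('tips@257',plane('top',T(468,373),257),plane('top',T(600,393),257))
print('cr@250',plane('top',T(510,103),250),plane('top',T(645,124),250))
im=cv2.imread('pics/side0.png');h=cv2.cvtColor(im,cv2.COLOR_BGR2HSV)
m=((((h[...,0]<6)|(h[...,0]>174))&(h[...,1]>180)&(h[...,2]>60))*255).astype('uint8')[140:200,300:400]
c=max(cv2.findContours(m,0,1)[0],key=cv2.contourArea);e=cv2.fitEllipse(cv2.convexHull(c));u=(e[0][0]+300,e[0][1]+140)
print(e,plane('side',u,100))
# pail hinge/side centre base
E
```

```text
barL [533.8 293.6 150.6] 0.7
barR [551.9 178.7 155.2] 3.0
tipL [553.3  74.1 259.1] 0.3
tipR [542.5  11.3 258.1] 0.2
crL [690.3  51.8 248.3] 1.4
crR [675.2 -13.8 258.4] 0.0
base [array([746.3,  64. ]), array([729.2, -43. ]), array([532.1,  99. ]), array([514. ,  -6.2])]
basescr [array([544.8,  84.7]), array([530.9,   5. ])]
tips@257 [553.63284918  74.23153787 257.        ] [542.66464913  11.29415572 257.        ]
cr@250 [690.37077157  51.56685548 250.        ] [678.23186188 -14.53944044 250.        ]
((44.75309371948242, 30.379629135131836), (17.778596878051758, 33.65186309814453), 117.27095031738281) [619.75605401 256.17738038 100.        ]
```

```bash
cat >> h.py <<'E'
from scipy.spatial.transform import Rotation as Ro
def st():
    s=readout.read_state();R=Ro.from_euler('xyz',s['orientation'],degrees=True).as_matrix()
    y=R[:,1];print('t',round(s['t'],2),'pos',s['position'].round(1),'jaw',round(np.degrees(np.arctan2(y[1],y[0])),2),'toolx',R[:,0].round(3),'F',s['contact_force'].round(1),'gap',round(s['finger_gap'],3),'j',s['joints'].round(1))
    return s
E
python3 - <<'E'
from h import *
st()
print([plane('top',(237.9,214.5),z).round(1) for z in(145,150,155)])
E
```

```text
t 0.1 pos [243.3 629.5 240. ] jaw 68.87 toolx [-0.    -0.001 -1.   ] F [-0.5 -0.3 -0.3] gap 1.003 j [66.7  6.7 82.6  0.  90.8 -2.2]
[array([544.7, 236.6, 145. ]), array([543.7, 235.7, 150. ]), array([542.8, 234.7, 155. ])]
```

Request:
apply_moves:
  targets:
    - [0.75, -0.98, 0, -0.08, 1]
    - [0.75, -0.98, 0, -0.08, 1]
    - [0.75, -0.98, 0, -0.08, 1]
    - [0.75, -0.98, 0, -0.08, 1]
    - [0.75, -0.98, 0, -0.08, 1]
    - [0.75, -0.98, 0, -0.08, 1]
    - [0.75, -0.98, 0, -0.08, 1]
    - [0.75, -0.98, 0, -0.08, 1]
  newtons: 5

```text
t: 0.77
position: [393.9, 432.2, 240.4]
orientation: [-88.9, 90.0, -139.0]
contact_force: [0.2, 0.8, 0.3]
finger_gap: 0.999
```

Request:
apply_moves:
  targets:
    - [0.75, -0.98, 0, -0.08, 1]
    - [0.75, -0.98, 0, -0.08, 1]
    - [0.75, -0.98, 0, -0.08, 1]
    - [0.75, -0.98, 0, -0.08, 1]
    - [0.75, -0.98, 0, -0.08, 1]
    - [0.75, -0.98, 0, -0.08, 1]
    - [0.75, -0.98, 0, -0.08, 1]
    - [0, 0, 0, 0, 1]

```text
t: 1.43
position: [526.8, 258.6, 240.1]
orientation: [-20.4, 89.9, -96.0]
contact_force: [-0.1, 0.3, -0.3]
finger_gap: 1.002
```

```bash
python3 - <<'E'
from h import *
st()
E
```

```text
t 1.43 pos [526.8 258.6 240.1] jaw 14.45 toolx [-0.    -0.001 -1.   ] F [-0.1  0.3 -0.3] gap 1.002 j [23.7 -4.3 93.8 -0.1 90.6  9.2]
```

Request:
apply_moves:
  targets:
    - [0.35, -0.5, -0.4, -0.06, 1]
    - [0.35, -0.5, -0.6, -0.06, 1]
    - [0, 0, -0.6, 0, 1]
    - [0, 0, 0, 0, 1]
    - [0, 0, 0, 0, 1]

```text
t: 1.85
position: [541.4, 237.5, 199.8]
orientation: [-84.9, 89.9, -165.4]
contact_force: [-0.4, -0.3, 0.8]
finger_gap: 0.999
```

```bash
python3 - <<'E'
from h import *
st()
for n in('top','side'):cv2.imwrite(f'pics/{n}1.png',eyes.snapshot(n)[:,:,::-1])
crop('pics/top1.png','pics/c3.png',165,140,345,270,4)
crop('pics/side1.png','pics/c4.png',250,60,450,260,3)
E
```

```text
t 1.85 pos [541.4 237.5 199.8] jaw 9.56 toolx [-0.002 -0.    -1.   ] F [-0.4 -0.3  0.8] gap 0.999 j [21.2 -2.9 96.2  0.  86.9 11.6]
```

View pics/c3.png

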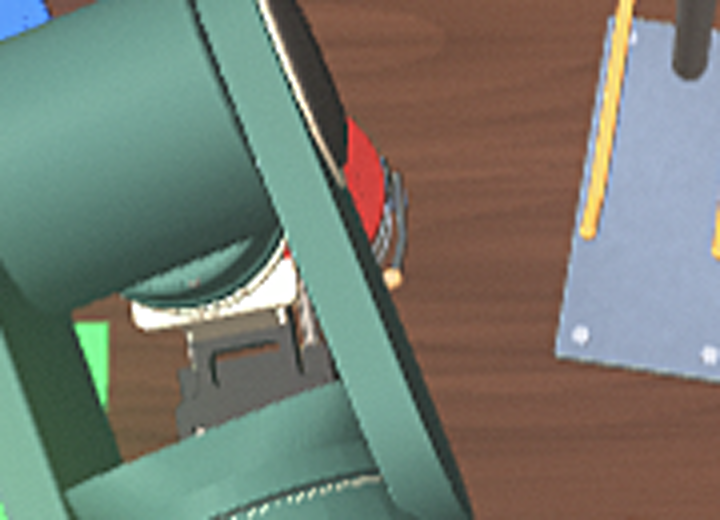

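View pics/c4.png

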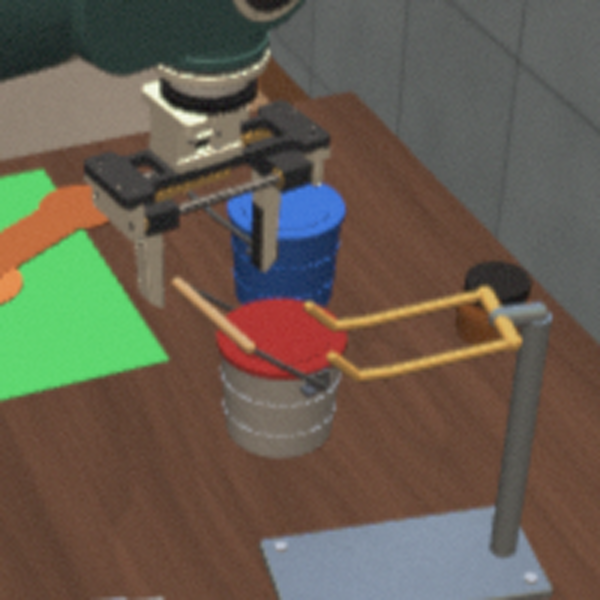

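Side view: the jaws straddle the red bar, with fingertips at crop (155,300) and (262,268) and the bar's middle at (213,315). The green pail is well clear. Now I'll lower and close lightly.

Request:
apply_moves:
  targets:
    - [0.08, -0.06, -0.5, 0, 1]
    - [0, 0, -0.5, 0, 1]
    - [0, 0, -0.5, 0, 0.6]
    - [0, 0, -0.4, 0, 0.3]
    - [0, 0, 0, 0, 0.3]
    - [0, 0, 0, 0, 0.3]
  newtons: 4

```text
t: 2.45
position: [543.8, 235.5, 152.2]
orientation: [-79.9, 89.9, -160.4]
contact_force: [0.8, -0.4, 0.8]
finger_gap: 0.764
```

```bash
python3 - <<'E'
from h import *
st()
for n in('side',):cv2.imwrite(f'pics/{n}2.png',eyes.snapshot(n)[:,:,::-1])
crop('pics/side2.png','pics/c5.png',280,80,400,220,4)
E
```

```text
t 2.45 pos [543.8 235.5 152.2] jaw 9.47 toolx [-0.001 -0.001 -1.   ] F [ 0.8 -0.4  0.8] gap 0.764 j [21.  -1.4 99.2  0.  82.3 11.5]
```

View pics/c5.png

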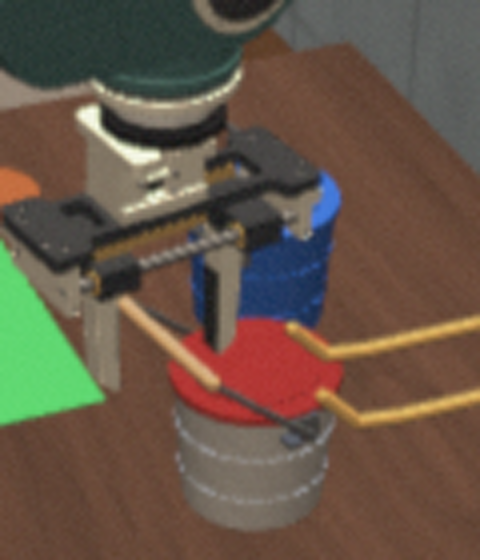

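Request:
apply_moves:
  targets:
    - [0, 0, 0, 0, -1]
    - [0, 0, 0, 0, -1]
    - [0, 0, 0, 0, -1]
    - [0, 0, 0, 0, -1]
    - [0, 0, 0, 0, -1]
    - [0, 0, 0, 0, -1]
    - [0, 0, 0, 0, -1]
    - [0, 0, 0, 0, -1]
  newtons: 4

```text
t: 3.17
position: [544.1, 235.6, 153.2]
orientation: [111.5, 90.0, 31.0]
contact_force: [-0.7, 0.0, -1.0]
finger_gap: 0.145
```

Request:
apply_moves:
  targets:
    - [0, 0, 0, 0, -1]
    - [0, 0, 0, 0, -1]
    - [0, 0, 0, 0, -1]
    - [0, 0, 0, 0, -1]
    - [0, 0, 0, 0, -1]
    - [0, 0, 0, 0, -1]
    - [0, 0, 0, 0, -1]
    - [0, 0, 0, 0, -1]

```text
t: 3.83
position: [544.1, 235.6, 153.2]
orientation: [88.3, 90.0, 7.7]
contact_force: [0.9, -0.2, -0.2]
finger_gap: 0.107
```

```bash
python3 - <<'E'
from h import *
st()
for n in('side',):cv2.imwrite(f'pics/{n}3.png',eyes.snapshot(n)[:,:,::-1])
crop('pics/side3.png','pics/c6.png',280,80,400,220,4)
E
```

```text
t 3.83 pos [544.1 235.6 153.2] jaw 9.47 toolx [ 0.  0. -1.] F [ 0.9 -0.2 -0.2] gap 0.107 j [20.9 -1.4 99.1 -0.  82.3 11.5]
```

View pics/c6.png

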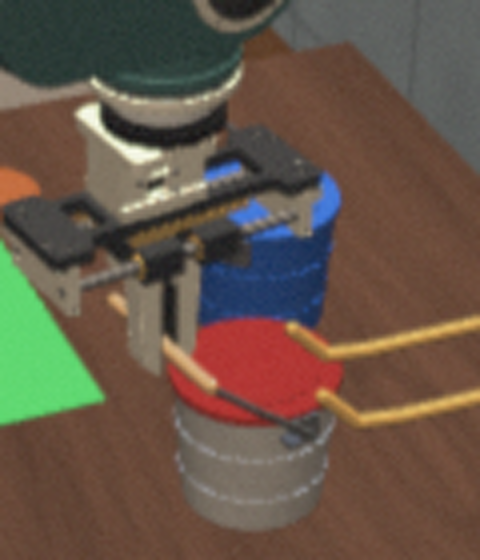

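Both pads are on the bar at about its middle, with a 10 mm gap. Next I'll swing the handle up on the 95 mm arc with a light grip.

Request:
apply_moves:
  targets:
    - [0.19, 0.03, 0.18, 0, -1]
    - [0.19, 0.03, 0.18, 0, -1]
    - [0.21, 0.035, 0.16, 0, -1]
    - [0.21, 0.035, 0.16, 0, -1]
    - [0.23, 0.04, 0.12, 0, -1]
    - [0.23, 0.04, 0.12, 0, -1]
    - [0, 0, 0, 0, -1]
  newtons: 4

```text
t: 4.47
position: [576.9, 241.1, 177.3]
orientation: [100.4, 89.9, 19.9]
contact_force: [-3.8, -0.6, 5.8]
finger_gap: 0.103
```

```bash
python3 - <<'E'
from h import *
st()
for n in('side',):cv2.imwrite(f'pics/{n}4.png',eyes.snapshot(n)[:,:,::-1])
crop('pics/side4.png','pics/c7.png',280,80,400,220,4)
E
```

```text
t 4.47 pos [576.9 241.1 177.3] jaw 9.46 toolx [ 0.001  0.    -1.   ] F [-3.8 -0.6  5.8] gap 0.103 j [20.3  1.8 93.6 -0.  84.5 10.9]
```

View pics/c7.png

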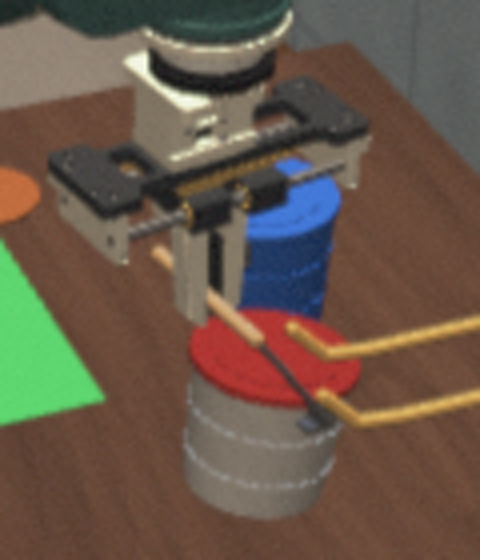

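```bash
cat >> h.py <<'E'
def lid(path):
    im=cv2.imread(path);h=cv2.cvtColor(im,cv2.COLOR_BGR2HSV)
    m=((((h[...,0]<6)|(h[...,0]>174))&(h[...,1]>170)&(h[...,2]>60))*255).astype('uint8')
    m[:, :290]=0; m[:120]=0; m[260:]=0; m[:,400:]=0
    c=max(cv2.findContours(m,0,1)[0],key=cv2.contourArea);e=cv2.fitEllipse(cv2.convexHull(c))
    print(path,np.round(e[0],1),np.round(e[1],1),round(e[2],1),cv2.boundingRect(c),'pl100',plane('side',e[0],100).round(1))
E
python3 - <<'E'
from h import *
for i in range(5): lid(f'pics/side{i}.png')
crop('pics/side3.png','pics/a.png',300,140,400,220,5);crop('pics/side4.png','pics/b.png',300,140,400,220,5)
a=cv2.imread('pics/a.png');b=cv2.imread('pics/b.png');cv2.imwrite('pics/ab.png',np.hstack([a[:,:400],b[:,:400]]))
E
```

```text
pics/side0.png [346.4 170.5] [19.9 39.2] 110.4 (326, 160, 39, 24) pl100 [623.5 254.1 100. ]
pics/side1.png [346.1 170.7] [20.  38.9] 110.2 (326, 160, 39, 24) pl100 [622.5 253.6 100. ]
pics/side2.png [346.6 170.3] [19.4 40.4] 111.7 (326, 160, 39, 24) pl100 [624.5 254.5 100. ]
pics/side3.png [346.9 171. ] [20.5 37.1] 109.5 (329, 160, 36, 24) pl100 [623.8 251.5 100. ]
pics/side4.png [339.3 170.9] [13.1 32. ] 125.2 (327, 160, 29, 21) pl100 [605.4 259.2 100. ]
```

View pics/ab.png

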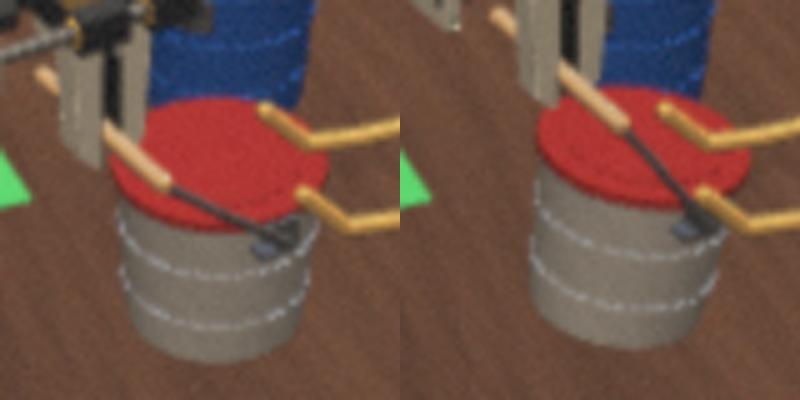

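The force on the tool is (-3.8, 0, +5.8) N, so the leg is in compression. The crop shows the pail tipped a few degrees forward: the left wall's taper is gone and the lid has moved about 4 px. My arc is too flat, so I'll relieve it by raising a little.

Request:
apply_moves:
  targets:
    - [-0.04, 0, 0.06, 0, -1]
    - [-0.04, 0, 0.06, 0, -1]
    - [0, 0, 0, 0, -1]
    - [0, 0, 0, 0, -1]
  newtons: 4

```text
t: 4.85
position: [573.7, 240.9, 179.2]
orientation: [96.7, 90.0, 16.2]
contact_force: [-0.1, 0.2, 0.2]
finger_gap: 0.107
```

```bash
python3 - <<'E'
from h import *
st()
for n in('side',):cv2.imwrite(f'pics/{n}5.png',eyes.snapshot(n)[:,:,::-1])
crop('pics/side5.png','pics/c8.png',280,80,400,220,4)
crop('pics/side3.png','pics/a.png',300,140,400,220,5);crop('pics/side5.png','pics/b.png',300,140,400,220,5)
a=cv2.imread('pics/a.png');b=cv2.imread('pics/b.png');cv2.imwrite('pics/ab2.png',np.hstack([a[:,:400],b[:,:400]]))
E
```

```text
t 4.85 pos [573.7 240.9 179.2] jaw 9.47 toolx [ 0.  0. -1.] F [-0.1  0.2  0.2] gap 0.107 j [20.4  1.4 93.8 -0.  84.8 11. ]
```

View pics/ab2.png

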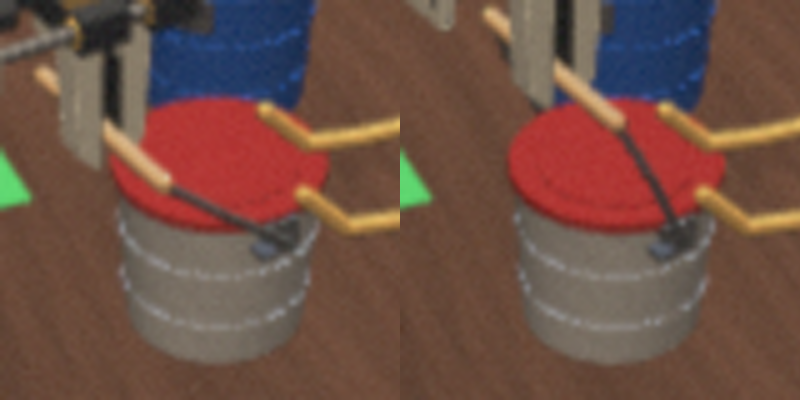

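The pail is flat again in its original place, and the force is zero. The two unloaded poses on the arc put the hinge line 46 mm ahead of the bar. I'll continue in small steps and watch the force.

Request:
apply_moves:
  targets:
    - [0.2, 0.033, 0.11, 0, -1]
    - [0.2, 0.033, 0.1, 0, -1]
    - [0, 0, 0, 0, -1]

```text
t: 5.15
position: [584.6, 242.6, 184.7]
orientation: [91.8, 90.0, 11.3]
contact_force: [0.9, 0.1, 0.4]
finger_gap: 0.108
```

Request:
apply_moves:
  targets:
    - [0.2, 0.033, 0.08, 0, -1]
    - [0.2, 0.033, 0.07, 0, -1]
    - [0, 0, 0, 0, -1]

```text
t: 5.4
position: [594.4, 244.2, 188.2]
orientation: [84.4, 90.0, 3.9]
contact_force: [0.0, 1.0, -1.1]
finger_gap: 0.107
```

Request:
apply_moves:
  targets:
    - [0.22, 0.036, 0.05, 0, -1]
    - [0.22, 0.036, 0.04, 0, -1]
    - [0, 0, 0, 0, -1]

```text
t: 5.65
position: [605.4, 246.1, 190.3]
orientation: [-9.3, 90.0, -89.9]
contact_force: [-0.3, 0.8, -3.3]
finger_gap: 0.108
```

```bash
python3 - <<'E'
from h import *
st()
for n in('side','top'):cv2.imwrite(f'pics/{n}6.png',eyes.snapshot(n)[:,:,::-1])
crop('pics/side6.png','pics/c9.png',280,60,400,220,4)
E
```

```text
t 5.65 pos [605.4 246.1 190.3] jaw 9.46 toolx [ 0. -0. -1.] F [-0.3  0.8 -3.3] gap 0.108 j [19.9  5.  89.  -0.  86.  10.4]
```

View pics/c9.png

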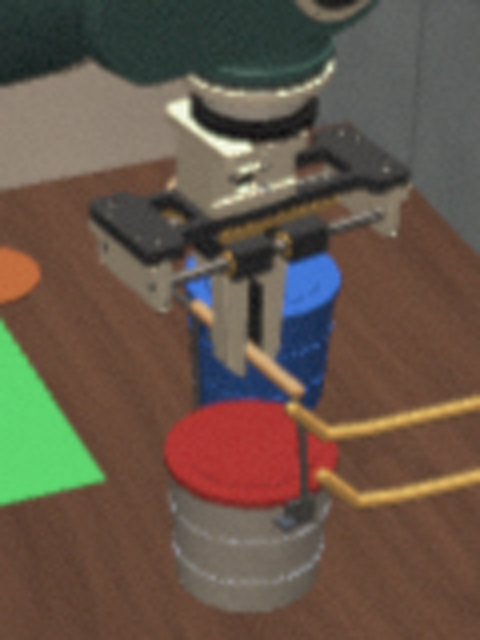

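```bash
python3 - <<'E'
from h import *
a=np.radians(9.5);u=np.array([np.cos(a),np.sin(a),0]);v=np.array([-np.sin(a),np.cos(a),0])
for H in((618.8,248.1,85),(614,248,85)):
    H=np.array(H)
    f=lambda p:((proj('side',p)-[280,60]+.5)*4-.5).round(0)
    print('hinge',f(H-63*v), 'lidc',f(H+[0,0,15]))
    for t in(70,80,85,90,95,100):
        b=H-95*np.cos(np.radians(t))*u+[0,0,95*np.sin(np.radians(t))]
        print(t,f(b-56*v),f(b-63*v))
lid('pics/side6.png')
E
```

```text
hinge [318. 518.] lidc [264. 450.]
70 [274. 412.] [281. 418.]
80 [296. 399.] [303. 404.]
85 [307. 393.] [314. 399.]
90 [318. 389.] [325. 394.]
95 [329. 385.] [336. 391.]
100 [340. 383.] [347. 388.]
hinge [311. 520.] lidc [258. 452.]
70 [267. 414.] [274. 419.]
80 [289. 400.] [295. 406.]
85 [300. 395.] [307. 400.]
90 [311. 390.] [318. 396.]
95 [322. 387.] [329. 392.]
100 [333. 384.] [340. 390.]
pics/side6.png [339.3 173.1] [26.3 36. ] 94.7 (321, 161, 34, 25) pl100 [601.5 250.4 100. ]
```

The handle is now upright to within about 3°: bar end minus lid centre is 50 px in the crop, against 54 predicted at 90° and 43 at 85°. The pail is flat. The bar sits about 7 mm low in the pads, so I'll release briefly, lower and regrip more firmly.

Request:
apply_moves:
  targets:
    - [0, 0, -0.04, 0, -1]
    - [0, 0, -0.04, 0, -1]
    - [0, 0, 0, 0, -0.5]
    - [0, 0, 0, 0, -0.5]
    - [0, 0, -0.06, 0, -0.5]
    - [0, 0, -0.06, 0, -0.5]
    - [0, 0, -0.06, 0, -0.5]
    - [0, 0, 0, 0, -1]

```text
t: 6.42
position: [604.4, 245.9, 183.3]
orientation: [-76.7, 90.0, -157.3]
contact_force: [0.7, 0.4, 1.0]
finger_gap: 0.215
```

Request:
apply_moves:
  targets:
    - [0, 0, 0, 0, -1]
    - [0, 0, 0, 0, -1]
    - [0, 0, 0, 0, -1]
    - [0, 0, 0, 0, -1]
    - [0, 0, 0, 0, -1]
    - [0, 0, 0, 0, -1]
    - [0, 0, 0, 0, -1]
    - [0, 0, 0, 0, -1]
  newtons: 30

```text
t: 7.08
position: [604.6, 246.0, 183.9]
orientation: [-80.0, 90.0, -160.5]
contact_force: [0.3, 0.0, -1.7]
finger_gap: 0.094
```

```bash
python3 - <<'E'
from h import *
st()
for n in('side','top'):cv2.imwrite(f'pics/{n}7.png',eyes.snapshot(n)[:,:,::-1])
crop('pics/side7.png','pics/c10.png',280,60,400,220,4)
E
```

```text
t 7.08 pos [604.6 246.  183.9] jaw 9.47 toolx [-0. -0. -1.] F [ 0.3  0.  -1.7] gap 0.094 j [19.9  5.1 89.6  0.  85.4 10.4]
```

View pics/c10.png

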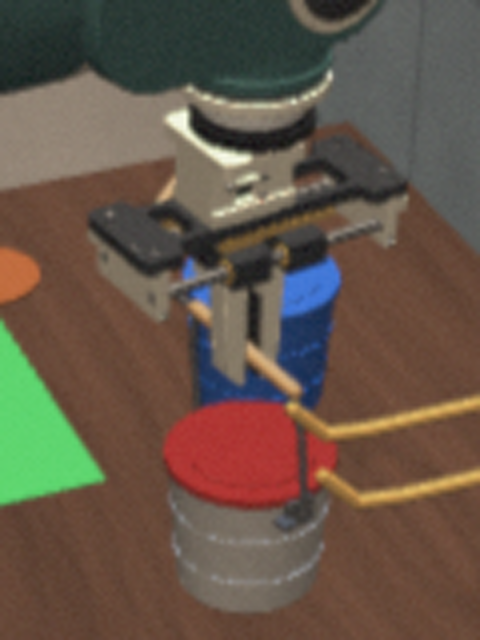

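Firmly gripped with the handle upright: bar end at crop (299,391), hinge at (300,512). Now I'll lift.

Request:
apply_moves:
  targets:
    - [0, 0, 0.1, 0, -1]
    - [0, 0, 0.2, 0, -1]
    - [0, 0, 0.3, 0, -1]
    - [0, 0, 0.4, 0, -1]
    - [0, 0, 0.4, 0, -1]
    - [0, 0, 0.3, 0, -1]
    - [0, 0, 0.2, 0, -1]
    - [0, 0, 0, 0, -1]

```text
t: 7.85
position: [605.0, 246.1, 233.2]
orientation: [100.9, 89.9, 20.4]
contact_force: [-0.9, -0.9, -5.2]
finger_gap: 0.099
```

```bash
python3 - <<'E'
from h import *
st()
for n in('side','top'):cv2.imwrite(f'pics/{n}8.png',eyes.snapshot(n)[:,:,::-1])
crop('pics/side8.png','pics/c11.png',270,30,410,220,3)
E
```

```text
t 7.85 pos [605.  246.1 233.2] jaw 9.47 toolx [ 0.002  0.001 -1.   ] F [-0.9 -0.9 -5.2] gap 0.099 j [19.9  4.  86.1  0.  89.8 10.4]
```

View pics/c11.png

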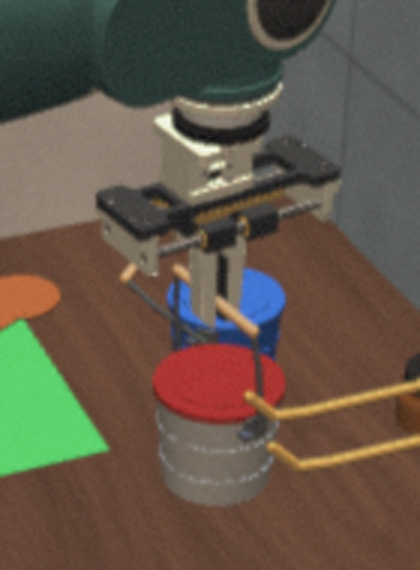

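Request:
apply_moves:
  targets:
    - [-0.1, 0, 0.2, 0, -1]
    - [-0.2, 0, 0.4, 0, -1]
    - [-0.3, 0, 0.5, 0, -1]
    - [-0.4, -0.1, 0.5, 0, -1]
    - [-0.5, -0.2, 0.4, -0.02, -1]
    - [-0.5, -0.3, 0.3, -0.03, -1]
    - [-0.5, -0.4, 0.2, -0.04, -1]
    - [-0.5, -0.5, 0.1, -0.04, -1]

```text
t: 8.62
position: [528.3, 208.4, 298.9]
orientation: [109.3, 89.9, 22.9]
contact_force: [0.1, -0.0, -5.0]
finger_gap: 0.097
```

Request:
apply_moves:
  targets:
    - [-0.5, -0.6, 0, -0.04, -1]
    - [-0.4, -0.6, 0, -0.04, -1]
    - [-0.3, -0.6, 0, -0.04, -1]
    - [-0.2, -0.6, 0, -0.04, -1]
    - [-0.1, -0.6, 0, -0.04, -1]
    - [0, -0.6, 0, -0.04, -1]
    - [0, -0.6, 0, -0.04, -1]
    - [0, -0.5, 0, -0.04, -1]

```text
t: 9.28
position: [491.3, 90.1, 297.9]
orientation: [105.6, 89.9, 4.7]
contact_force: [-0.2, 0.6, -3.7]
finger_gap: 0.097
```

```bash
python3 - <<'E'
from h import *
st()
for n in('side','top'):cv2.imwrite(f'pics/{n}9.png',eyes.snapshot(n)[:,:,::-1])
E
```

```text
t 9.28 pos [491.3  90.1 297.9] jaw -10.88 toolx [ 0.002  0.    -1.   ] F [-0.2  0.6 -3.7] gap 0.097 j [  7.5 -16.1  98.7  -0.   97.3  18.3]
```

View pics/side9.png

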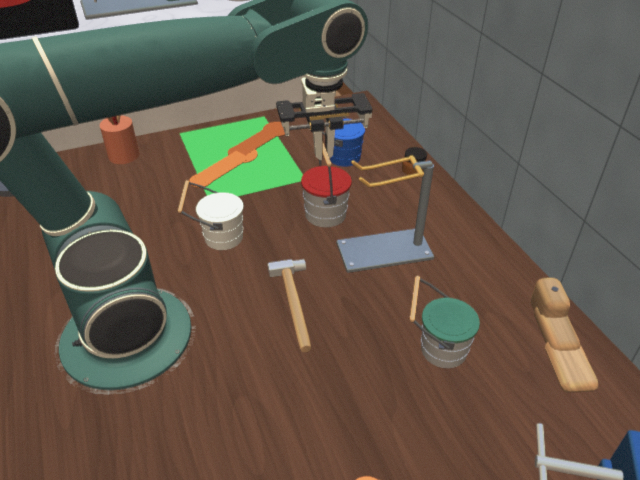

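Request:
apply_moves:
  targets:
    - [0, -0.4, 0, 0.01, -1]
    - [0, -0.4, 0, 0.01, -1]
    - [0, -0.3, 0, 0, -1]
    - [0, -0.2, 0, 0, -1]
    - [0, -0.1, 0, 0, -1]
    - [0, 0, 0, 0, -1]
    - [0, 0, 0, 0, -1]

```text
t: 9.97
position: [492.1, 56.2, 296.4]
orientation: [-160.0, 90.0, 100.1]
contact_force: [0.2, -0.1, -4.5]
finger_gap: 0.094
```

```bash
python3 - <<'E'
from h import *
st()
for n in('side','top'):cv2.imwrite(f'pics/{n}10.png',eyes.snapshot(n)[:,:,::-1])
crop('pics/side10.png','pics/c12.png',260,60,440,260,3)
crop('pics/top10.png','pics/c13.png',240,100,420,280,3)
E
```

```text
t 9.97 pos [492.1  56.2 296.4] jaw -9.89 toolx [-0.  0. -1.] F [ 0.2 -0.1 -4.5] gap 0.094 j [  3.6 -16.6  99.2   0.   97.3  13.4]
```

View pics/c12.png

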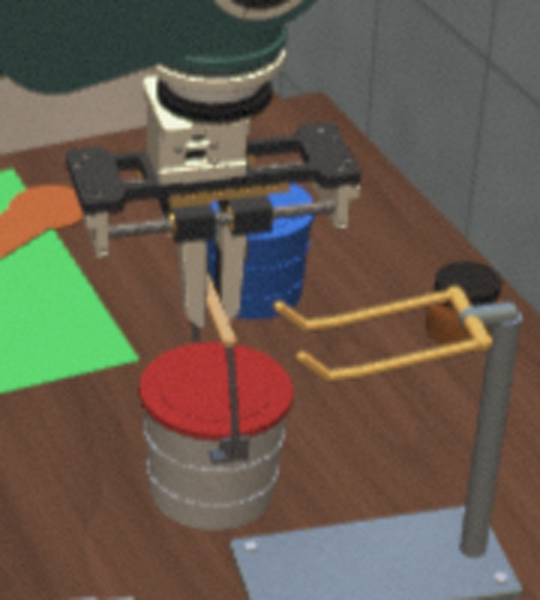

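View pics/c13.png

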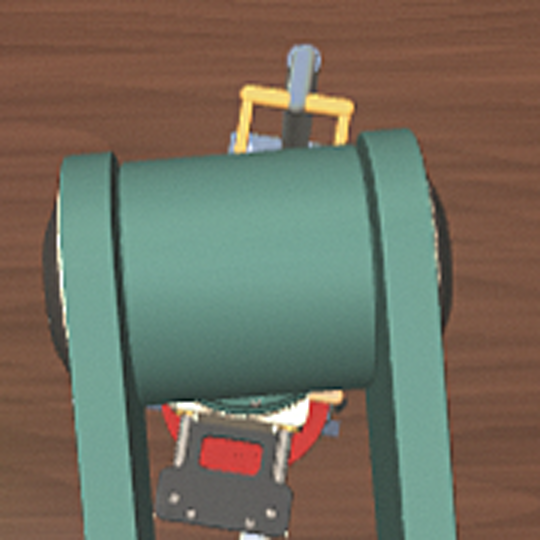

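The pail hangs level in the gripper: bar end at crop (232,343), hinge at (237,450), prong tips at (280,305) and (303,357). The gripper is about 3 mm off the hanger axis. Next I'll move forward over the prongs and then check.

Request:
apply_moves:
  targets:
    - [0.2, -0.05, 0, 0, -1]
    - [0.5, -0.1, 0, 0, -1]
    - [0.6, -0.14, 0, 0, -1]
    - [0.7, -0.15, 0, 0, -1]
    - [0.7, -0.15, 0, 0, -1]
    - [0.5, -0.1, 0, 0, -1]
    - [0.3, -0.06, 0, 0, -1]
    - [0, 0, 0, 0, -1]

```text
t: 10.73
position: [580.6, 37.1, 295.6]
orientation: [-76.5, 89.9, -176.4]
contact_force: [0.9, 0.3, -5.2]
finger_gap: 0.096
```

Request:
apply_moves:
  targets:
    - [0, 0, 0, 0, -1]
    - [0, 0, 0, 0, -1]

```text
t: 10.9
position: [579.1, 37.4, 296.4]
orientation: [-97.5, 90.0, 162.7]
contact_force: [0.1, 0.0, -5.5]
finger_gap: 0.094
```

```bash
python3 - <<'E'
from h import *
st()
for n in('side','top'):cv2.imwrite(f'pics/{n}11.png',eyes.snapshot(n)[:,:,::-1])
crop('pics/side11.png','pics/c14.png',290,60,450,260,3)
E
```

```text
t 10.9 pos [579.1  37.4 296.4] jaw -9.87 toolx [-0.  0. -1.] F [ 0.1  0.  -5.5] gap 0.094 j [ 1.2 -5.7 89.9  0.  95.8 11. ]
```

View pics/c14.png

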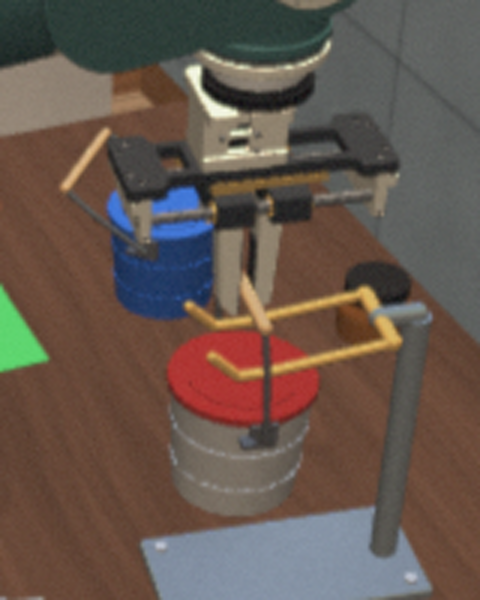

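Request:
apply_moves:
  targets:
    - [0, 0, -0.2, 0, -1]
    - [0, 0, -0.3, 0, -1]
    - [0, 0, -0.3, 0, -1]
    - [0, 0, -0.3, 0, -1]
    - [0, 0, -0.3, 0, -1]
    - [0, 0, -0.2, 0, -1]
    - [0, 0, 0, 0, -1]

```text
t: 11.58
position: [579.2, 37.2, 254.7]
orientation: [-78.4, 89.9, -178.2]
contact_force: [0.2, 0.1, -4.4]
finger_gap: 0.094
```

```bash
python3 - <<'E'
from h import *
st()
for n in('side','top'):cv2.imwrite(f'pics/{n}12.png',eyes.snapshot(n)[:,:,::-1])
crop('pics/side12.png','pics/c15.png',310,100,430,250,4)
E
```

```text
t 11.58 pos [579.2  37.2 254.7] jaw -9.88 toolx [-0.002 -0.    -1.   ] F [ 0.2  0.1 -4.4] gap 0.094 j [ 1.2 -5.3 93.3 -0.  92.1 11. ]
```

View pics/c15.png

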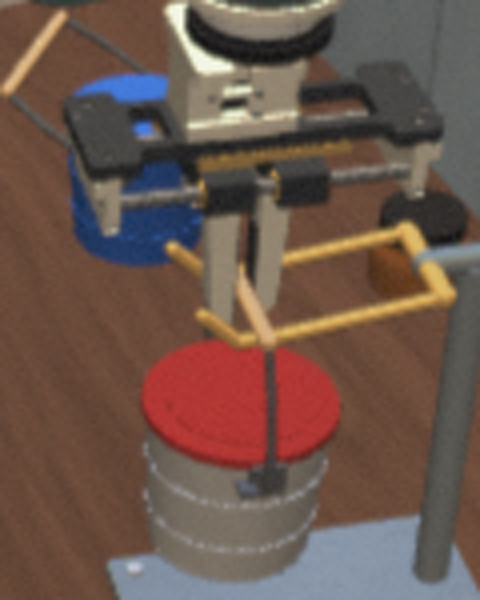

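The bar, at crop (240..270, 280..345), is just above the flat seat behind the upturned ends. I'll lower it finely until the weight comes off.

Request:
apply_moves:
  targets:
    - [0, 0, -0.08, 0, -1]
    - [0, 0, -0.08, 0, -1]
    - [0, 0, 0, 0, -1]

```text
t: 11.93
position: [579.6, 37.2, 252.2]
orientation: [-88.3, 90.0, 171.8]
contact_force: [0.8, -0.2, -6.0]
finger_gap: 0.096
```

Request:
apply_moves:
  targets:
    - [0, 0, -0.06, 0, -1]
    - [0, 0, -0.06, 0, -1]
    - [0, 0, 0, 0, -1]

```text
t: 12.18
position: [579.6, 37.2, 249.2]
orientation: [-85.2, 90.0, 174.9]
contact_force: [-0.8, 1.5, -4.4]
finger_gap: 0.097
```

Request:
apply_moves:
  targets:
    - [0, 0, -0.06, 0, -1]
    - [0, 0, 0, 0, -1]

```text
t: 12.35
position: [579.7, 37.2, 248.8]
orientation: [100.3, 89.9, 0.5]
contact_force: [-1.9, 0.1, 2.2]
finger_gap: 0.1
```

Request:
apply_moves:
  targets:
    - [0, 0, -0.05, 0, -1]
    - [0, 0, 0, 0, -1]

```text
t: 12.52
position: [579.7, 37.2, 248.5]
orientation: [100.6, 89.9, 0.7]
contact_force: [-5.7, -0.8, 11.6]
finger_gap: 0.095
```

The weight is off and the bar rests on the prongs. I'll ease the preload, look, then open.

Request:
apply_moves:
  targets:
    - [0, 0, 0.05, 0, -1]
    - [0, 0, 0, 0, -1]
    - [0, 0, 0, 0, -1]
  newtons: 10

```text
t: 12.77
position: [579.8, 37.3, 248.5]
orientation: [103.9, 89.9, 4.1]
contact_force: [-1.3, 1.5, 4.6]
finger_gap: 0.104
```

```bash
python3 - <<'E'
from h import *
st()
for n in('side','top'):cv2.imwrite(f'pics/{n}13.png',eyes.snapshot(n)[:,:,::-1])
crop('pics/side13.png','pics/c16.png',310,100,430,250,4)
E
```

```text
t 12.77 pos [579.8  37.3 248.5] jaw -9.87 toolx [ 0.001  0.    -1.   ] F [-1.3  1.5  4.6] gap 0.104 j [ 1.2 -5.2 93.9  0.  91.3 11. ]
```

View pics/c16.png

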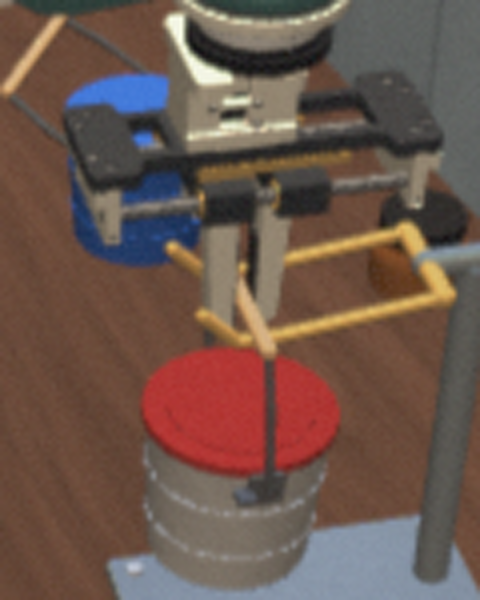

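The bar crosses the near prong at crop (262,335), resting on its flat part. Opening now.

Request:
apply_moves:
  targets:
    - [0, 0, 0, 0, -0.9]
    - [0, 0, 0, 0, -0.8]
    - [0, 0, 0, 0, -0.7]
    - [0, 0, 0, 0, -0.5]
    - [0, 0, 0, 0, -0.4]
    - [0, 0, 0, 0, -0.3]
    - [0, 0, 0, 0, -0.3]
    - [0, 0, 0, 0, -0.3]

```text
t: 13.53
position: [579.6, 37.2, 247.8]
orientation: [-76.9, 90.0, -176.8]
contact_force: [0.0, 0.1, -0.2]
finger_gap: 0.347
```

```bash
python3 - <<'E'
from h import *
st()
for n in('side',):cv2.imwrite(f'pics/{n}14.png',eyes.snapshot(n)[:,:,::-1])
crop('pics/side14.png','pics/c17.png',310,100,430,250,4)
E
```

```text
t 13.53 pos [579.6  37.2 247.8] jaw -9.88 toolx [-0. -0. -1.] F [ 0.   0.1 -0.2] gap 0.347 j [ 1.2 -5.2 93.9 -0.  91.3 11. ]
```

View pics/c17.png

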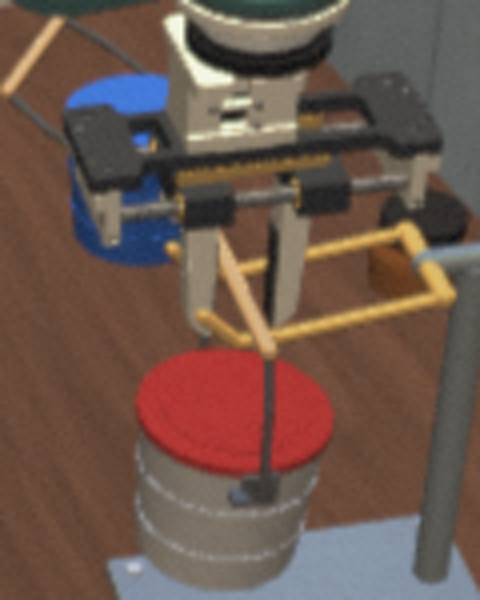

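The pail hangs on the prongs with the fingers clear and zero force. I'll raise straight up.

Request:
apply_moves:
  targets:
    - [0, 0, 0.1, 0, -0.3]
    - [0, 0, 0.3, 0, -0.3]
    - [0, 0, 0.5, 0, -0.3]
    - [0, 0, 0.7, 0, -0.3]
    - [0, 0, 0.8, 0, -0.3]
    - [0, 0, 0.8, 0, -0.3]
    - [0, 0, 0.5, 0, -0.3]
    - [0, 0, 0, 0, -0.3]

```text
t: 14.25
position: [580.1, 37.2, 344.3]
orientation: [101.0, 89.7, 1.1]
contact_force: [0.5, 0.3, -0.1]
finger_gap: 0.349
```

Request:
apply_moves:
  targets:
    - [-0.5, 0, 0.4, 0, -0.3]
    - [-1, 0, 0, 0, -0.3]
    - [-1, 0, 0, 0, -0.3]
    - [-1, 0, 0, 0, -0.3]
    - [-1, 0, 0, 0, -0.3]
    - [-1, 0, 0, 0, -0.3]
    - [-0.5, 0, 0, 0, -0.3]
    - [0, 0, 0, 0, -0.3]

```text
t: 14.92
position: [427.9, 37.3, 350.6]
orientation: [101.5, 89.9, 1.6]
contact_force: [0.6, -0.1, 0.2]
finger_gap: 0.355
```

```bash
python3 - <<'E'
from h import *
st()
for n in('side','top'):cv2.imwrite(f'pics/{n}15.png',eyes.snapshot(n)[:,:,::-1])
crop('pics/side15.png','pics/c18.png',310,100,430,250,4)
crop('pics/top15.png','pics/c19.png',240,100,420,250,4)
E
```

```text
t 14.92 pos [427.9  37.3 350.6] jaw -9.87 toolx [ 0.001  0.    -1.   ] F [ 0.6 -0.1  0.2] gap 0.355 j [  1.6 -24.8 100.3   0.  104.4  11.4]
```

View pics/c18.png

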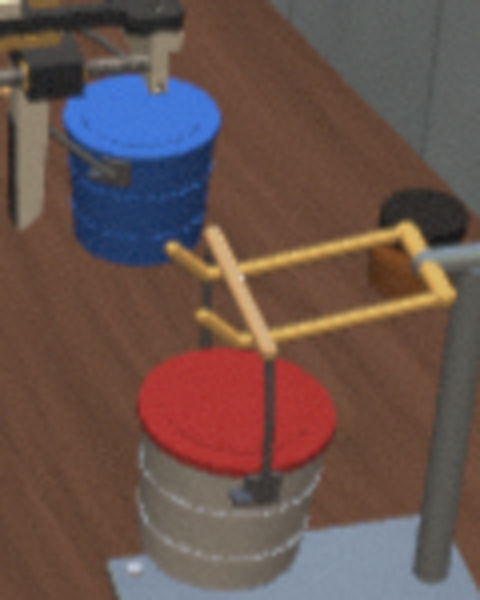

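View pics/c19.png

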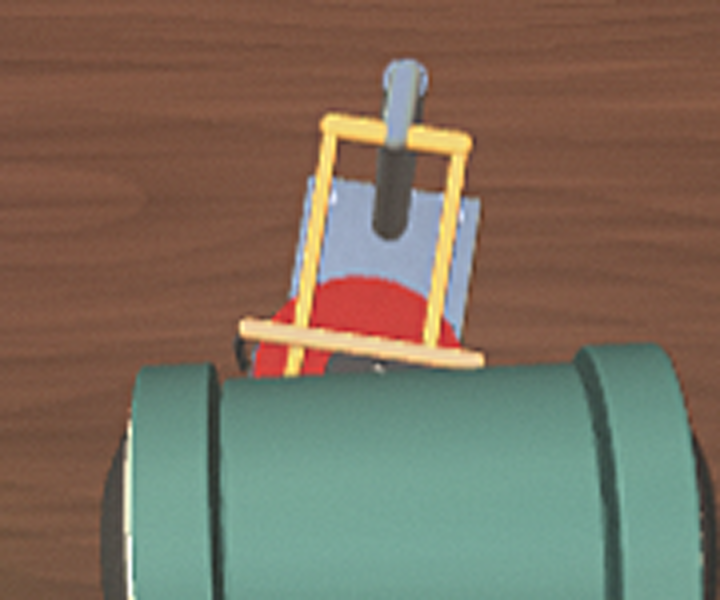

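The bar lies across both prongs. In the top crop its ends are at x 242 and 482 and the prongs at 302 and 433, so it is centred within about 3 mm. Now I'll wait and check for stillness and the green pail.

Request:
apply_moves:
  targets:
    - [0, 0, 0, 0, -0.3]
    - [0, 0, 0, 0, -0.3]
    - [0, 0, 0, 0, -0.3]
    - [0, 0, 0, 0, -0.3]
    - [0, 0, 0, 0, -0.3]
    - [0, 0, 0, 0, -0.3]
    - [0, 0, 0, 0, -0.3]
    - [0, 0, 0, 0, -0.3]

```text
t: 15.68
position: [429.6, 37.2, 350.4]
orientation: [167.4, 90.0, 67.5]
contact_force: [0.5, -0.1, -0.1]
finger_gap: 0.353
```

```bash
python3 - <<'E'
from h import *
im=[]
for i in (16,17,18,19):
    a=eyes.snapshot('side');cv2.imwrite(f'pics/side{i}.png',a[:,:,::-1]);lid(f'pics/side{i}.png')
lid('pics/side15.png')
for n in('side15','side19','side0'):
    h=cv2.cvtColor(cv2.imread(f'pics/{n}.png'),cv2.COLOR_BGR2HSV)
    m=((h[...,0]>70)&(h[...,0]<90)&(h[...,1]>120)).astype('uint8');m[:280]=0;m[:,:400]=0
    print(n,cv2.moments(m,True)['m10']/m.sum(),cv2.moments(m,True)['m01']/m.sum(),m.sum())
E
```

```text
pics/side16.png [363.5 202. ] [31.5 36.8] 95.8 (345, 187, 31, 32) pl100 [607.7 116.5 100. ]
pics/side17.png [364. 202.] [30.5 38.3] 98.5 (344, 187, 32, 32) pl100 [608.9 116.  100. ]
pics/side18.png [363.3 201.8] [30.7 37. ] 95.2 (345, 187, 31, 31) pl100 [607.8 117.4 100. ]
pics/side19.png [363.5 201.9] [30.9 36.9] 98.8 (345, 187, 31, 32) pl100 [608.  116.7 100. ]
pics/side15.png [363.4 202. ] [31.3 36.8] 100.6 (345, 187, 31, 32) pl100 [607.5 116.4 100. ]
side15 nan nan 0
side19 nan nan 0
side0 nan nan 0<stdin>:9: RuntimeWarning: invalid value encountered in divide
```

```bash
python3 - <<'E'
from h import *
a=cv2.imread('pics/side0.png')[270:380,400:490].astype(int);b=cv2.imread('pics/side19.png')[270:380,400:490].astype(int)
print('green region mean/max diff',abs(a-b).mean(),abs(a-b).max(), [plane('side',(363.5,202),z).round(1) for z in (160,165)])
from workcell import job
if abs(a-b).mean()<6: print(job.sign_off())
E
```

```text
green region mean/max diff 2.574646464646465 14 [array([572.3,  48.5, 160. ]), array([569.4,  42.8, 165. ])]
the job is handed in; nothing more can be done
None
```

I hung the red pail on the two-pronged hanger by its handle bar and handed the job in at about 16 s of the 64 s. The sign-off reports no verdict, so what follows is from my own checks.

- **Handle:** I swung it up on the bench to within a few degrees of straight up. My first arc was slightly too flat and tipped the pail forward by an estimated 7°. I backed off, and it settled flat again before the handle reached upright.
- **Carry and hang:** I regripped the bar more firmly, lifted the pail and lowered the bar onto the prongs until the weight came off the gripper. Then I opened the fingers and retreated to about 150 mm in front of the hanger.
- **Last checks:**
    - The bar lies across both prongs, centred to about 3 mm.
    - The lid stayed still over five pictures to about 0.5 px, which is measurement noise.
    - The gripper reads about 0.5 N, so it is touching nothing.
    - The image region around the green pail matches the starting picture.
- **Failed or disagreed:** My colour mask for the green pail found no pixels, so I compared the pictures directly instead. At the start, the side and top cameras disagreed by up to 10 mm on the red lid's position because the side view was partly blocked. I did not measure the final tilt; the pail looks nearly level in the side view.

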